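Line up the rinsed measuring beakers by size on the grafting bench shelf

ROBOT

A 6-joint arm with a two-finger parallel gripper is mounted at the origin on the work surface. World frame = base frame: x ahead of the robot, y to its left, z up, the work surface at z = 0. Lengths are in mm, angles in degrees, forces in N, time in s.
With the tool pointing down it reaches from about 350 to 725 mm from the base axis. Payload 4.3 kg.
Tool frame: the origin (TCP) lies on the centre line of the jaws, within the pads' length; the fingertips stand 22 mm ahead of it and the grasp point (between the pads) lies 3 mm ahead of it (tip_reach is the distance from the TCP to the fingertips, in mm); z points along the fingers, y is the line along which they close (so a half turn about z gives the same grasp; the last joint's range is limited). The gripper opens to 85 mm and grips with 20 to 120 N. Pads are 22 mm wide; open, the fingers measure 114 mm over their backs; the gripper's body (76 mm by 85 mm) begins 54 mm behind the grasp point. The pads swing forward as they close: fully open they stand 13 mm farther back than shut.
Start: joints at [-80.518, 21.618, 4.641, 73.018, 0, 83.68], TCP at [156.592, -553.302, 253.329] pointing down, gripper open.
Joint ranges: [-156.06, 156.06], [-48.1, 94.91], [-58.44, 69.94], [-101.28, 121.22], [-78.64, 73.56], [-180, 180]. Speed limits (degrees/s): [147.25, 147.25, 180, 180, 180, 180].

INTERFACE

Orientations are given as a 3x3 rotation matrix whose columns are the frame's x, y, z axes.
In Python, from plant import observe, grab_frame, hand_in, cut_out, pinpoint, tip_reach gives the robot as it stands. The module is installed in compiled form; this text tells all that it offers.
- The arm moves only by the tool carry_out, never from a script. Its argument "rows" is a list of rows, each a list of 2 entries, a list of its own where there are three numbers: the shift along the tool's x, y, z in m, then the turn about the tool's z in degrees. A call has 1 to 12 rows; each row shifts and turns the commanded pose from where the row before left it, along the tool's axes as they then stand; what a row does not reach is not made up. A row lasts 1/10 s, in which the tool goes at most 50 mm and 8.59 degrees, less where a joint would pass 70% of its speed; a pose out of reach is approached as far as the arm can. A call is refused whole if a number of a shift passes 0.05 or a number of a turn 8.59, either way. A call with a gripper value outside its range is refused whole. "hand" is the finger opening in m, from 0 to 0.0854, set as the call begins (left out, the last holds). The fingers move at their own pace and stop on an object; the grip force is fixed at half the most. Time passes only in rows, so rows that do not move let the fingers close. It gives the time, the measured TCP pose, the force, the opening and the grip force at its end, in the units of the state.
- observe(): the state, without advancing time (a new reading comes with each control period).
- grab_frame(name): name is "side" or "top"; returns a dict with "color" (384x512x3 uint8, red, green, blue), "fx", "fy", "cx", "cy" (pixels), "k1" (the pictures are not rectified: a ray, as slopes to the right and down, at radius r is drawn at 1 + k1 r^2 times it, then the intrinsics apply), "world_from_camera" (4x4, takes a point from camera to world coordinates). Camera axes: x right, y up, looking along -z (the intrinsics and any distortion apply to the point x, -y, -z); pixel columns grow to the right and rows downward; lengths in mm; the calibration is good to about 2 mm. A picture is of the moment at which its call begins. There is no depth.
- hand_in(): hands the job in; it is judged then, once.
Trained networks look in the newest picture that a camera, given by its name, has taken for a name from the list of things; names that differ only in an ending like _2 or _b are one class to them, and where a whole thing is asked for, a point or a joint stands for the part that bears it (a point fixed in the world has none). Each returns a list of dicts, best first, with "score" (0 to 1); they miss things now and then, are a little off and sometimes report something else, mostly with a low value. They report only what shows in the picture. A call takes as long as a camera call. They do not tell look-alikes from the thing itself.
- cut_out(camera, thing): "pixels" (384x512 bool, what is visible of it) and "at" ([column, row] in pixels, amid what is visible of it).
- pinpoint(camera, thing): "at" ([column, row] in pixels: a listed point, or the origin of a listed thing).
The state is a dict: "clock": time; "q": joint angles; "qvel": joint speeds; "joint_efforts": joint torques, N m; "tcp_pos": TCP position; "tcp_rot": TCP orientation; "force": force on the tool from outside, world axes, zero at the start; "torque": the same for the moment, N m; "finger_gap": opening from 0.0 (shut) to 1.0 (fully open); "grip_force": force on a finger pad.
Only numpy, scipy, OpenCV 4.12 (cv2) and the standard library are available. Lean on these libraries where they do the work, as an engineer would, in place of code of your own. Each camera call takes 0.05 s, during which the arm holds its last target. There are 200 camera calls.

TASK

Put the four rinsed measuring beakers from the draining mat back on the bench shelf in order of size, upright and one centred on each ring mark: the largest next to the big jug, then down in size to the smallest next to the wash bottle. Set each one down gently, without dropping it or knocking any beaker over, and leave the jug and the wash bottle standing where they are.

Things in the scene. Friction and masses are not known exactly. Their poses are not given: they have to be found in the camera images.
- beaker_25_mid (a point): The smallest of four milky-white, open, straight-sided round measuring beakers with blue graduation ticks, standing upright (mouth up) on the dark rubber draining mat: 33 mm outer diameter, 48 mm high, wall 3 mm, a few tens of grams, safe to grip round the outside. The point is the beaker's centre, half-way up (24 mm above its foot); z points up out of the mouth.
- beaker_50_mid (a point): The second smallest of four milky-white, open, straight-sided round measuring beakers with blue graduation ticks, standing upright (mouth up) on the dark rubber draining mat: 42 mm outer diameter, 60 mm high, wall 3 mm, a few tens of grams, safe to grip round the outside. The point is the beaker's centre, half-way up (30 mm above its foot); z points up out of the mouth.
- beaker_100_mid (a point): The second largest of four milky-white, open, straight-sided round measuring beakers with blue graduation ticks, standing upright (mouth up) on the dark rubber draining mat: 51 mm outer diameter, 72 mm high, wall 3 mm, a few tens of grams, safe to grip round the outside. The point is the beaker's centre, half-way up (36 mm above its foot); z points up out of the mouth.
- beaker_150_mid (a point): The largest of four milky-white, open, straight-sided round measuring beakers with blue graduation ticks, standing upright (mouth up) on the dark rubber draining mat: 60 mm outer diameter, 84 mm high, wall 3 mm, a few tens of grams, safe to grip round the outside. The point is the beaker's centre, half-way up (42 mm above its foot); z points up out of the mouth.
- mark_a: White ring mark, 74 mm across with a centre dot, painted flat on the fixed dark grey shelf (600 x 100 mm, top 40 mm above the bench): the first from the left (+y). The marks are 90 mm apart in one straight row. Origin at the ring's centre on the shelf's top, where a beaker's foot stands; y along the row to the left, x across it away from the robot, z up.
- mark_b: White ring mark, 74 mm across with a centre dot, painted flat on the fixed dark grey shelf (600 x 100 mm, top 40 mm above the bench): the second from the left. The marks are 90 mm apart in one straight row. Origin at the ring's centre on the shelf's top, where a beaker's foot stands; y along the row to the left, x across it away from the robot, z up.
- mark_c: White ring mark, 74 mm across with a centre dot, painted flat on the fixed dark grey shelf (600 x 100 mm, top 40 mm above the bench): the third from the left. The marks are 90 mm apart in one straight row. Origin at the ring's centre on the shelf's top, where a beaker's foot stands; y along the row to the left, x across it away from the robot, z up.
- mark_d: White ring mark, 74 mm across with a centre dot, painted flat on the fixed dark grey shelf (600 x 100 mm, top 40 mm above the bench): the fourth, rightmost (-y). The marks are 90 mm apart in one straight row. Origin at the ring's centre on the shelf's top, where a beaker's foot stands; y along the row to the left, x across it away from the robot, z up.
- jug: Large milky-white measuring jug, 90 mm across at the rim, 120 mm high, with a blue handle on the side away from the robot (out to 77 mm from its axis), standing loose on the shelf at one end of the row, 110 mm from the nearest mark; sometimes the left end, sometimes the right. Origin at the centre of its foot, z up. It stays where it is.
- wash_bottle: White squeeze bottle with red cap and bent red nozzle, 60 mm across, about 175 mm high with the nozzle, standing loose on the shelf at the other end of the row, 110 mm from the nearest mark. Origin at the centre of its foot, z up. It stays where it is.
Mind the look-alikes: they are no part of the job. Leave any green or red look-alike of the part that bears beaker_25_mid alone.

How it is judged (in metres and radians):
At the end, for the whole second after the job is handed in: Every beaker stands upright (within 0.1 rad) on the shelf (foot within 6 mm of its upper face), released and at rest, its axis within 15 mm of the centre of its mark; counted from the mark next to the jug the beakers run largest, second largest, second smallest, smallest (((horizontal distance between jug and mark_a below 0.2 m and horizontal distance between beaker_25_mid and mark_d below 0.015 m and horizontal distance between beaker_50_mid and mark_c below 0.015 m and horizontal distance between beaker_100_mid and mark_b below 0.015 m and horizontal distance between beaker_150_mid and mark_a below 0.015 m) or (horizontal distance between jug and mark_d below 0.2 m and horizontal distance between beaker_25_mid and mark_a below 0.015 m and horizontal distance between beaker_50_mid and mark_b below 0.015 m and horizontal distance between beaker_100_mid and mark_c below 0.015 m and horizontal distance between beaker_150_mid and mark_d below 0.015 m)) and z of beaker_25_mid in the frame of mark_a between 0.018 and 0.03 m and angle between each of beaker_25_mid, beaker_50_mid, beaker_100_mid, beaker_150_mid's own z axis and vertical below 0.1 rad and linear speed of each of beaker_25, beaker_50, beaker_100, beaker_150 below 0.02 m/s and contact force between each of beaker_25, beaker_50, beaker_100, beaker_150 and the fingers below 0.05 N and z of beaker_50_mid in the frame of mark_a between 0.024 and 0.036 m and z of beaker_100_mid in the frame of mark_a between 0.03 and 0.042 m and z of beaker_150_mid in the frame of mark_a between 0.036 and 0.048 m); the robot touches nothing.
It fails at once if a beaker is dropped or sent flying (moves faster than 0.7 m/s while the fingers are not touching it, a fall of about 25 mm) ((linear speed of beaker_25 above 0.7 m/s and contact force between beaker_25 and the fingers below 0.05 N) or (linear speed of beaker_50 above 0.7 m/s and contact force between beaker_50 and the fingers below 0.05 N) or (linear speed of beaker_100 above 0.7 m/s and contact force between beaker_100 and the fingers below 0.05 N) or (linear speed of beaker_150 above 0.7 m/s and contact force between beaker_150 and the fingers below 0.05 N)).
It fails at once if a beaker is tipped over (more than 0.8 rad) (angle between any of beaker_25_mid, beaker_50_mid, beaker_100_mid, beaker_150_mid's own z axis and vertical above 0.8 rad).
It fails at once if the jug or the wash bottle is moved by more than 20 mm or tipped by more than 0.3 rad (distance of any of jug, wash_bottle from where it was at the start of the episode above 0.02 m or angle between any of jug, wash_bottle's own z axis and vertical above 0.3 rad).
It also fails if it takes over 96 s, if anything falls off the work surface, if the arm or the gripper's body presses on something with over 40 N, if the wrist force passes 120 N, or if a joint passes its speed limit or range.

## Working session

There is one attempt and no reset: what is moved stays moved. The work goes in short steps, Python scripts to look and compute and a tool call to move; the robot and the scene stay as the last step left them, time stands still between calls to the robot, and variables do not carry over. Pictures are saved under pics/ and viewed, at most 14 in all, crops included, and the job is handed in when it is done.

Besides the shell and the picture viewer there is one more tool, called after "Emit:" by a JSON object that holds its "fn" and its "kwargs". carry_out: Moves the arm, as the interface text tells. Its arguments: {"type":"object","properties":{"rows":{"type":"array","items":{"type":"array"}},"hand":{"type":"number"}},"required":["rows"]}

```bash
mkdir -p pics
cat > h.py <<'E'
import numpy as np, cv2
from plant import *
def ray(f,px):
    u=np.array([(px[0]-f['cx'])/f['fx'],(px[1]-f['cy'])/f['fy']]);d=u.copy()
    for _ in range(20): d=u/(1+f['k1']*(d@d))
    M=np.array(f['world_from_camera']);v=M[:3,:3]@np.array([d[0],-d[1],-1]);return M[:3,3],v
def onz(f,px,z):
    o,v=ray(f,px);return o+v*(z-o[2])/v[2]
def proj(f,p):
    M=np.linalg.inv(np.array(f['world_from_camera']));c=M[:3,:3]@np.array(p)+M[:3,3]
    d=np.array([c[0],-c[1]])/-c[2];d=d*(1+f['k1']*(d@d));return d[0]*f['fx']+f['cx'],d[1]*f['fy']+f['cy']
def save(f,n):cv2.imwrite(f'pics/{n}.png',f['color'][:,:,::-1])
E
python3 - <<'E'
from h import *
np.set_printoptions(precision=1,suppress=True)
Z=dict(beaker_25_mid=24,beaker_50_mid=30,beaker_100_mid=36,beaker_150_mid=42,mark_a=40,mark_b=40,mark_c=40,mark_d=40,jug=40,wash_bottle=40)
for c in('top','side'):
    f=grab_frame(c);save(f,c+'0');print(c,np.array(f['world_from_camera'])[:3,3])
    for n,z in Z.items():
        print(n,[(round(r['score'],2),np.array(r['at']),onz(f,r['at'],z)[:2]) for r in pinpoint(c,n)[:6]])
o=observe();print(o['tcp_rot'],o['clock'],o['tcp_pos'],o['finger_gap'],tip_reach)
E
```

```text
top [321.4  21.6 847.8]
beaker_25_mid [(0.71, array([140.3, 285.3]), array([280.9, 237.5])), (0.53, array([225.2, 211. ]), array([449.6,  80.9]))]
beaker_50_mid [(0.7, array([159.2, 218. ]), array([421.1, 217. ]))]
beaker_100_mid [(0.83, array([355.7, 227.8]), array([ 437.7, -193.8]))]
beaker_150_mid [(0.83, array([278.9, 223.5]), array([431.1, -33.6]))]
mark_a [(0.87, array([290.5, 134.1]), array([628.7, -44. ])), (0.86, array([207.4, 138.7]), array([601.4, 134.8])), (0.82, array([327.2, 132.4]), array([ 640.1, -123.4])), (0.75, array([249. , 138.3]), array([610.7,  45. ]))]
mark_b [(0.87, array([290.5, 134.1]), array([628.7, -44. ])), (0.86, array([207.4, 138.7]), array([601.4, 134.8])), (0.82, array([327.2, 132.4]), array([ 640.1, -123.4])), (0.75, array([249. , 138.3]), array([610.7,  45. ]))]
mark_c [(0.87, array([290.5, 134.1]), array([628.7, -44. ])), (0.86, array([207.4, 138.7]), array([601.4, 134.8])), (0.82, array([327.2, 132.4]), array([ 640.1, -123.4])), (0.75, array([249. , 138.3]), array([610.7,  45. ]))]
mark_d [(0.87, array([290.5, 134.1]), array([628.7, -44. ])), (0.
[... 1132 characters left out ...]
[604.4, 131.2]))]
mark_c [(0.98, array([202.2, 174.5]), array([626.9, -45.2])), (0.88, array([204.5, 154.7]), array([ 633.2, -119.1])), (0.7, array([202.4, 200.3]), array([612.6,  39.4])), (0.49, array([199.2, 232.5]), array([604.4, 131.2]))]
mark_d [(0.98, array([202.2, 174.5]), array([626.9, -45.2])), (0.88, array([204.5, 154.7]), array([ 633.2, -119.1])), (0.7, array([202.4, 200.3]), array([612.6,  39.4])), (0.49, array([199.2, 232.5]), array([604.4, 131.2]))]
jug [(0.71, array([204. , 276.9]), array([577.5, 236.3]))]
wash_bottle [(0.6, array([202.7, 128.8]), array([ 656. , -228.9]))]
[[ 1.   0.3  0. ]
 [ 0.3 -1.  -0. ]
 [-0.   0.  -1. ]] 1.1 [ 156.6 -553.3  253.3] 0.9984177639944168 22.0
```

View pics/top0.png

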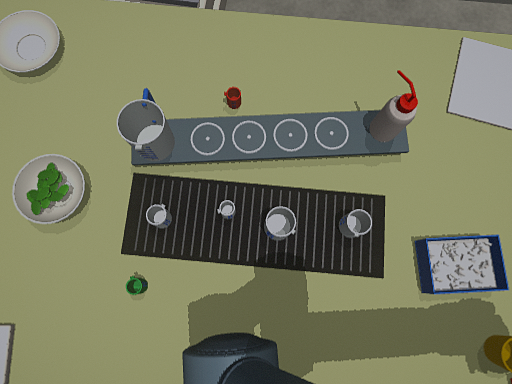

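View pics/side0.png

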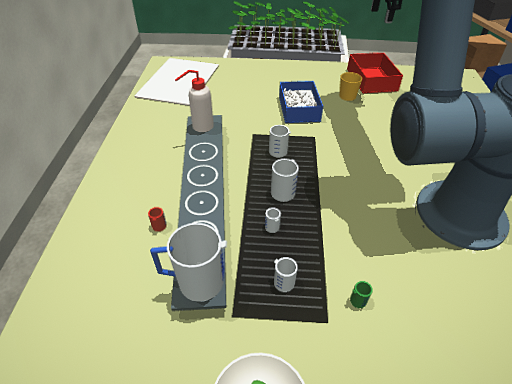

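```bash
cat >> h.py <<'E'
from scipy.optimize import minimize
D=dict(beaker_25_mid=(16.5,48),beaker_50_mid=(21,60),beaker_100_mid=(25.5,72),beaker_150_mid=(30,84))
T=np.linspace(0,2*np.pi,40)
def sil(f,x,y,z,r,h):
    P=[proj(f,(x+r*np.cos(t),y+r*np.sin(t),zz)) for zz in (z,z+h) for t in T]
    m=np.zeros((384*4,512*4),np.uint8)
    cv2.fillConvexPoly(m,cv2.convexHull(np.round(4*np.array(P,np.float32)+1.5).astype(np.int32)),1)
    return cv2.resize(m.astype(np.float32),(512,384),interpolation=cv2.INTER_AREA)
def fit(views,x0,r,h,z=None):
    # views: list of (frame,mask); fits x,y(,z of foot) by silhouette difference
    def c(p): return sum(np.abs(sil(f,p[0],p[1],p[2] if z is None else z,r,h)-m).sum()/m.sum() for f,m in views)
    s=minimize(c,x0 if z is None else x0[:2],method='Nelder-Mead',options=dict(initial_simplex=np.array([x0]+[np.array(x0)+12*e for e in np.eye(3)])[:,:3] if z is None else np.array([x0[:2],np.array(x0[:2])+[12,0],np.array(x0[:2])+[0,12]]),xatol=.1,fatol=1e-4))
    return s.x,s.fun
def near(c,n,f,x,y,z):
    b=[r for r in cut_out(c,n) if np.hypot(*(onz(f,r['at'],z)[:2]-[x,y]))<45]
    return np.asarray(b[0]['pixels'],float) if b else None
E
python3 - <<'E'
from h import *
np.set_printoptions(precision=1,suppress=True)
F={c:grab_frame(c) for c in('top','side')}
G=dict(beaker_25_mid=(450,81),beaker_50_mid=(422,218),beaker_100_mid=(442,-192),beaker_150_mid=(427,-35))
for n,(r,h) in D.items():
    M={c:near(c,n,F[c],*G[n],h/2) for c in F}
    for cs in (['top'],['side'],['top','side']):
        V=[(F[c],M[c]) for c in cs if M[c] is not None]
        if V: print(n,cs,fit(V,(*G[n],3.),r,h,z=3.),fit(V,(*G[n],3.),r,h) if len(V)==2 else '')
for c in F:
  for r in cut_out(c,'mark_a')[:5]:
    p=onz(F[c],r['at'],40); m=np.asarray(r['pixels'],float)
    h=cv2.convexHull(np.argwhere(m>0)[:,::-1].astype(np.int32));k=np.zeros((384,512),np.uint8);cv2.fillConvexPoly(k,h,1)
    print(c,round(r['score'],2),fit([(F[c],k.astype(float))],(p[0],p[1],40.),37,.1,z=40.))
o=observe();print(o['clock'],np.array(o['tcp_rot'])[0],np.degrees(np.arctan2(o['tcp_rot'][1][0],o['tcp_rot'][0][0])))
E
```

```text
beaker_25_mid ['top'] (array([452. ,  77.3]), np.float64(0.20882701421800948)) 
beaker_25_mid ['side'] (array([452.8,  74.8]), np.float64(0.07575757575757576)) 
beaker_25_mid ['top', 'side'] (array([452.5,  76.9]), np.float64(0.30847694959069366)) (array([452.7,  77.3,   4.5]), np.float64(0.2982739121068505))
beaker_50_mid ['top'] (array([425.5, 217.3]), np.float64(0.09044943820224718)) 
beaker_50_mid ['side'] (array([424.1, 215.2]), np.float64(0.09731012658227849)) 
beaker_50_mid ['top', 'side'] (array([424.9, 216.2]), np.float64(0.20308899871995448)) (array([425. , 216.5,   3.9]), np.float64(0.19787659116768597))
beaker_100_mid ['top'] (array([ 446.2, -189.5]), np.float64(0.07987627365356623)) 
beaker_100_mid ['side'] (array([ 444.9, -190.4]), np.float64(0.09443681318681318)) 
beaker_100_mid ['top', 'side'] (array([ 446. , -189.5]), np.float64(0.18829878273109715)) (array([ 445.6, -189.6,    2.7]), np.float64(0.18654575955340147))
beaker_150_mid ['top'] (array([430.7, -32.9]), np.float64(0.041716152019002375)) 
beaker_150_mid ['side'] (array([429.7, -34.5]), np.float64(0.036237373737373735)) 
beaker_150_mid ['top', 'side'] (array([430.2, -33.1]), np.float64(0.09080367211305454)) (array([430.3, -32.8,   4.7]), np.float64(0.08385232971040571))
top 0.92 (array([ 640.7, -132.4]), np.float64(0.028350515463917526))
top 0.91 (array([628.3, -43.9]), np.float64(0.04796511627906977))
top 0.77 (array([603.6, 135.4]), np.float64(0.042310996563573885))
top 0.67 (array([615.9,  46. ]), np.float64(0.04110884749708964))
side 0.88 (array([ 639.7, -130.8]), np.float64(0.09431818181818181))
side 0.71 (array([614.9,  45.6]), np.float64(0.038446054750402574))
side 0.66 (array([580.9, 249. ]), np.float64(0.7503621089223639))
side 0.62 (array([628.3, -43.8]), np.float64(0.09025270758122744))
side 0.18 (array([429.9, -45.6]), np.float64(0.561958614051973))
1.7 [1.  0.3 0. ] 15.801689529309039
```

Emit:
{"fn": "carry_out", "kwargs": {"hand": 0.0854, "rows": [[[0, 0, 0], -8.21], [[0, 0, 0], -8.21], [[0, 0, 0], -8.21], [[0, 0, 0], -8.21], [[0, 0, 0], -8.21], [[0, 0, 0], -8.21], [[0, 0, 0], -8.21], [[0, 0, 0], -8.21], [[0, 0, 0], -8.21], [[0, 0, 0], -8.21]]}}

```text
clock: 2.7
tcp_pos: [156.6, -553.3, 253.3]
tcp_rot: [[-0.143, 0.99, 0.0], [0.99, 0.143, -0.0], [-0.0, 0.0, -1.0]]
force: [-0.2, -1.1, -0.1]
finger_gap: 0.999
grip_force: 0.0
```

Emit:
{"fn": "carry_out", "kwargs": {"rows": [[[0.032, 0.023, 0], 0], [[0.032, 0.023, 0], 0], [[0.032, 0.023, 0], 0], [[0.032, 0.023, 0], 0], [[0.032, 0.023, 0], 0], [[0.032, 0.023, 0], 0], [[0.032, 0.023, 0], 0], [[0.032, 0.023, 0], 0], [[0.032, 0.023, 0], 0], [[0.032, 0.023, 0], 0], [[0.032, 0.023, 0], 0], [[0.032, 0.023, 0], 0]]}}

```text
clock: 3.9
tcp_pos: [377.7, -133.5, 253.6]
tcp_rot: [[-0.137, 0.991, 0.001], [0.991, 0.137, -0.001], [-0.001, 0.001, -1.0]]
force: [1.4, -0.4, -0.7]
finger_gap: 1.001
grip_force: 0.0
```

Emit:
{"fn": "carry_out", "kwargs": {"rows": [[[0.0234, 0.0166, 0], 0], [[0.0234, 0.0166, 0], 0], [[0.0234, 0.0166, 0], 0], [[0.0234, 0.0166, 0], 0], [[0, 0, 0.04], 0], [[0, 0, 0.04], 0], [[0, 0, 0.025], 0], [[0, 0, 0], 0]]}}

```text
clock: 4.7
tcp_pos: [427.0, -32.3, 145.2]
tcp_rot: [[-0.138, 0.99, -0.007], [0.99, 0.138, 0.001], [0.002, -0.007, -1.0]]
force: [-0.8, 0.6, 0.5]
finger_gap: 1.002
grip_force: 0.0
```

Run:
```python
from h import *
f=grab_frame('side');save(f,'s1');g=grab_frame('top');save(g,'t1')
print(observe()['tcp_pos'],observe()['force'])
cv2.imwrite('pics/b1.png',cv2.resize(np.hstack([f['color'][100:280,180:360],g['color'][140:320,200:380]])[:,:,::-1],None,fx=2.2,fy=2.2))
```

```text
[429.96165524 -33.15474977 148.71655683] [1.0784906  0.27828476 0.41761938]
```

View pics/b1.png

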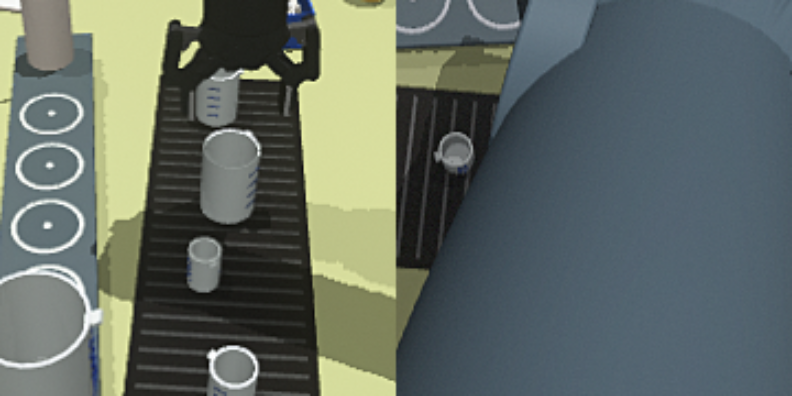

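The side crop (left) shows the open fingers straddling the line above the large beaker (beaker at about crop (230,175), i.e. image (285,180)). The top view is blocked by the arm. I'm going down to grip.

Emit:
{"fn": "carry_out", "kwargs": {"rows": [[[0, 0, 0.025], 0], [[0, 0, 0.025], 0], [[0, 0, 0.02], 0], [[0, 0, 0.0135], 0], [[0, 0, 0], 0], [[0, 0, 0], 0]]}}

```text
clock: 5.4
tcp_pos: [431.6, -33.6, 66.4]
tcp_rot: [[-0.137, 0.991, 0.003], [0.991, 0.137, -0.001], [-0.001, 0.002, -1.0]]
force: [0.1, -0.2, -0.6]
finger_gap: 1.002
grip_force: 0.0
```

Emit:
{"fn": "carry_out", "kwargs": {"hand": 0.045, "rows": [[[0, 0, 0], 0], [[0, 0, 0], 0], [[0, 0, 0], 0], [[0, 0, 0], 0], [[0, 0, 0], 0], [[0, 0, 0], 0], [[0, 0, 0], 0], [[0, 0, 0], 0]]}}

```text
clock: 6.2
tcp_pos: [431.3, -33.5, 66.5]
tcp_rot: [[-0.137, 0.991, 0.003], [0.991, 0.137, -0.001], [-0.001, 0.003, -1.0]]
force: [-2.7, 0.5, 8.8]
finger_gap: 0.686
grip_force: 63.8
```

Emit:
{"fn": "carry_out", "kwargs": {"rows": [[[0, 0, -0.01], 0], [[0, 0, -0.02], 0], [[0, 0, -0.025], 0], [[0, 0, -0.025], 0], [[0, 0, 0], 0], [[0.012, 0.0162, 0], 0], [[0.024, 0.0323, 0], 0], [[0.024, 0.0323, 0], 0], [[0.024, 0.0323, 0], 0], [[0.024, 0.0323, 0], 0], [[0.024, 0.0323, 0], 0], [[0.012, 0.0161, 0], 0]]}}

```text
clock: 7.4
tcp_pos: [604.0, 138.5, 144.1]
tcp_rot: [[-0.139, 0.99, 0.001], [0.99, 0.139, 0.001], [0.001, 0.001, -1.0]]
force: [0.5, -0.2, -0.3]
finger_gap: 0.689
grip_force: 64.6
```

Emit:
{"fn": "carry_out", "kwargs": {"rows": [[[0, 0, 0], 0], [[0, 0, 0], 0], [[0, 0, 0], 0]]}}

```text
clock: 7.7
tcp_pos: [601.0, 135.2, 144.4]
tcp_rot: [[-0.137, 0.991, -0.002], [0.991, 0.137, -0.001], [-0.0, -0.002, -1.0]]
force: [0.4, -0.0, -1.1]
finger_gap: 0.686
grip_force: 64.6
```

```bash
cat > chk.py <<'E'
from h import *
import sys
np.set_printoptions(precision=1,suppress=True)
n=sys.argv[1];name=sys.argv[2];r,h=D[n]
V=[]
for c in('top','side'):
    f=grab_frame(c);save(f,f'{name}_{c}');o=observe()
    p=np.array(o['tcp_pos'])
    m=near(c,n,f,p[0],p[1],p[2])
    if m is not None:
        V.append((f,m));print(c,'mask',m.sum(),'fit at z',[fit([(f,m)],(p[0],p[1],z),r,h,z=z) for z in [float(sys.argv[3])]])
print(o['clock'],p,np.array(o['force']),o['finger_gap'],o['grip_force'])
E
python3 chk.py beaker_150_mid a1 82
```

```text
top mask 416.0 fit at z [(array([593.9, 112.1]), np.float64(1.923828125))]
side mask 1123.0 fit at z [(array([604.6, 128.7]), np.float64(0.32886242208370436))]
7.85 [601.5 135.2 144.9] [-0.2 -0.2 -1.3] 0.6848325324915177 64.60883237421513
```

View pics/a1_side.png

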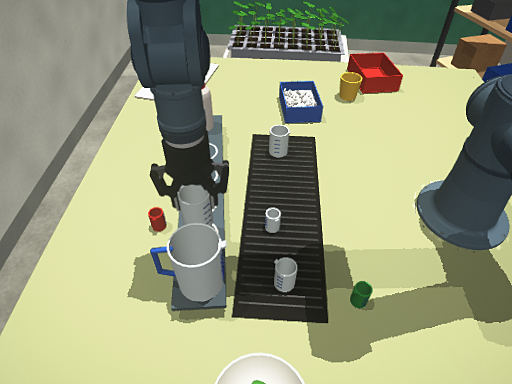

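The side view shows the large beaker upright in the jaws at (195,205) over the first mark, behind the jug's rim and clear of it. Lowering now.

Emit:
{"fn": "carry_out", "kwargs": {"rows": [[[0, 0.002, 0.015], 0], [[0, 0, 0.012], 0], [[0, 0, 0.007], 0], [[0, 0, 0.003], 0], [[0, 0, 0.001], 0], [[0, 0, 0], 0], [[0, 0, 0], 0]]}}

```text
clock: 8.6
tcp_pos: [604.6, 136.4, 107.3]
tcp_rot: [[-0.138, 0.99, 0.001], [0.99, 0.138, 0.0], [-0.0, 0.001, -1.0]]
force: [0.1, -0.5, -0.5]
finger_gap: 0.684
grip_force: 64.6
```

Emit:
{"fn": "carry_out", "kwargs": {"rows": [[[0, 0, 0.001], 0], [[0, 0, 0.001], 0], [[0, 0, 0], 0], [[0, 0, 0], 0]]}}

```text
clock: 9.0
tcp_pos: [604.2, 136.4, 104.8]
tcp_rot: [[-0.137, 0.991, -0.0], [0.991, 0.137, -0.0], [-0.0, -0.0, -1.0]]
force: [-1.0, -1.0, -1.1]
finger_gap: 0.693
grip_force: 64.6
```

Emit:
{"fn": "carry_out", "kwargs": {"rows": [[[0, 0, 0.001], 0], [[0, 0, 0.001], 0], [[0, 0, 0], 0], [[0, 0, 0], 0]]}}

```text
clock: 9.4
tcp_pos: [604.2, 136.4, 102.7]
tcp_rot: [[-0.137, 0.991, -0.0], [0.991, 0.137, -0.0], [-0.0, -0.0, -1.0]]
force: [-0.1, -0.2, -1.1]
finger_gap: 0.69
grip_force: 64.7
```

Emit:
{"fn": "carry_out", "kwargs": {"rows": [[[0, 0, 0.001], 0], [[0, 0, 0], 0], [[0, 0, 0], 0]]}}

```text
clock: 9.7
tcp_pos: [604.2, 136.4, 102.6]
tcp_rot: [[-0.137, 0.991, 0.0], [0.991, 0.137, -0.0], [-0.0, 0.0, -1.0]]
force: [-1.8, -1.0, 6.2]
finger_gap: 0.681
grip_force: 65.0
```

Emit:
{"fn": "carry_out", "kwargs": {"rows": [[[0, 0, 0.001], 0], [[0, 0, 0], 0], [[0, 0, 0], 0]]}}

```text
clock: 10.0
tcp_pos: [604.2, 136.4, 102.5]
tcp_rot: [[-0.138, 0.99, 0.001], [0.99, 0.138, -0.0], [-0.0, 0.001, -1.0]]
force: [-3.6, 0.1, 11.8]
finger_gap: 0.684
grip_force: 65.6
```

Emit:
{"fn": "carry_out", "kwargs": {"hand": 0.0854, "rows": [[[0, 0, 0], 0], [[0, 0, 0], 0], [[0, 0, 0], 0], [[0, 0, 0], 0], [[0, 0, 0], 0], [[0, 0, 0], 0]]}}

```text
clock: 10.6
tcp_pos: [604.2, 136.4, 100.6]
tcp_rot: [[-0.138, 0.991, -0.0], [0.991, 0.138, -0.0], [-0.0, -0.0, -1.0]]
force: [-0.7, 0.1, 0.2]
finger_gap: 1.0
grip_force: 0.0
```

Emit:
{"fn": "carry_out", "kwargs": {"rows": [[[0, 0, -0.015], 0], [[0, 0, -0.025], 0], [[0, 0, -0.03], 0], [[0, 0, -0.02], 0], [[0, 0, 0], 0], [[0, 0, 0], 0]]}}

```text
clock: 11.2
tcp_pos: [604.5, 136.4, 190.7]
tcp_rot: [[-0.137, 0.991, 0.001], [0.991, 0.137, -0.0], [-0.0, 0.001, -1.0]]
force: [-0.0, -0.7, 0.1]
finger_gap: 1.001
grip_force: 0.0
```

Emit:
{"fn": "carry_out", "kwargs": {"rows": [[[-0.0137, -0.0092, 0], 0], [[-0.0274, -0.0184, 0], 0], [[-0.0274, -0.0184, 0], 0], [[-0.0274, -0.0184, 0], 0], [[-0.0274, -0.0184, 0], 0], [[-0.0274, -0.0184, 0], 0], [[-0.0274, -0.0184, 0], 0], [[-0.0274, -0.0184, 0], 0], [[-0.0274, -0.0184, 0], 0], [[-0.0274, -0.0184, 0], 0], [[-0.0274, -0.0184, 0], 0], [[-0.0134, -0.0088, 0], 0]]}}

```text
clock: 12.4
tcp_pos: [443.3, -191.0, 189.0]
tcp_rot: [[-0.135, 0.991, -0.003], [0.991, 0.135, 0.001], [0.001, -0.003, -1.0]]
force: [0.1, 0.6, 0.9]
finger_gap: 1.003
grip_force: 0.0
```

Emit:
{"fn": "carry_out", "kwargs": {"rows": [[[0, 0, 0.025], 0], [[0, 0, 0.025], 0], [[0, 0, 0], 0], [[0, 0, 0], 0]]}}

```text
clock: 12.8
tcp_pos: [444.3, -188.9, 139.7]
tcp_rot: [[-0.138, 0.99, -0.003], [0.99, 0.138, 0.002], [0.002, -0.003, -1.0]]
force: [1.0, -0.6, 0.7]
finger_gap: 1.001
grip_force: 0.0
```

Run:
```python
from h import *
F={c:grab_frame(c) for c in('top','side')};save(F['top'],'t2');save(F['side'],'s2')
for c in F:
  for n,g,z,zm in(('beaker_150_mid',(604,136),40.,80),('beaker_100_mid',(446,-190),3.5,36),):
    m=near(c,n,F[c],*g,zm); r,h=D[n]
    if m is not None: print(c,n,fit([(F[c],m)],(*g,z),r,h,z=z))
o=observe();print(o['clock'],o['tcp_pos'])
```

```text
top beaker_150_mid (array([605.81729107, 137.72126517]), np.float64(0.0689697265625))
top beaker_100_mid (array([ 445.37439369, -187.779881  ]), np.float64(0.06074191279887482))
side beaker_150_mid (array([612.7171979 , 112.73653245]), np.float64(0.807845744680851))
side beaker_100_mid (array([ 445.8390274 , -189.57147598]), np.float64(0.07033828382838284))
13.1 [ 446.26512871 -189.88871891  141.71907774]
```

View pics/t2.png

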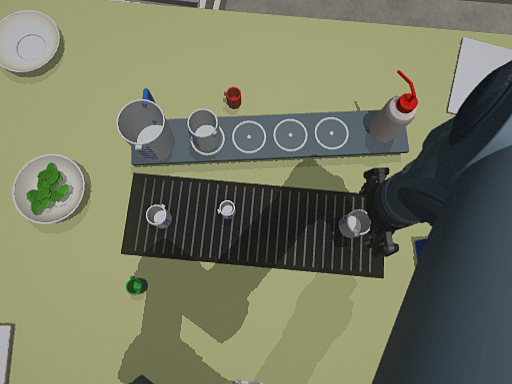

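The top view shows the large beaker standing on the first ring (203,127), within about 3 mm of its mark. The open gripper is at (380,210), next to the 100 beaker at (355,223). The offset is perspective, because the fit agrees with the TCP. Going down.

Emit:
{"fn": "carry_out", "kwargs": {"rows": [[[0, 0, 0.025], 0], [[0, 0, 0.025], 0], [[0, 0, 0.02], 0], [[0, 0, 0.012], 0], [[0, 0, 0.004], 0], [[0, 0, 0], 0], [[0, 0, 0], 0]]}}

```text
clock: 13.8
tcp_pos: [446.2, -190.0, 55.7]
tcp_rot: [[-0.138, 0.99, 0.001], [0.991, 0.138, -0.001], [-0.001, 0.001, -1.0]]
force: [-0.3, -0.3, 0.4]
finger_gap: 1.002
grip_force: 0.0
```

Emit:
{"fn": "carry_out", "kwargs": {"hand": 0.036, "rows": [[[0, 0, 0], 0], [[0, 0, 0], 0], [[0, 0, 0], 0], [[0, 0, 0], 0], [[0, 0, 0], 0], [[0, 0, 0], 0], [[0, 0, 0], 0], [[0, 0, 0], 0]]}}

```text
clock: 14.6
tcp_pos: [446.3, -190.1, 55.6]
tcp_rot: [[-0.137, 0.991, 0.002], [0.991, 0.137, -0.001], [-0.001, 0.001, -1.0]]
force: [-0.6, 0.0, 5.2]
finger_gap: 0.573
grip_force: 62.1
```

Emit:
{"fn": "carry_out", "kwargs": {"rows": [[[0, 0, -0.01], 0], [[0, 0, -0.02], 0], [[0, 0, -0.025], 0], [[0, 0, -0.025], 0], [[0, 0, 0], 0]]}}

```text
clock: 15.1
tcp_pos: [447.6, -190.8, 138.3]
tcp_rot: [[-0.138, 0.99, 0.005], [0.99, 0.138, -0.003], [-0.004, 0.005, -1.0]]
force: [1.0, -0.5, 0.4]
finger_gap: 0.577
grip_force: 61.9
```

Emit:
{"fn": "carry_out", "kwargs": {"rows": [[[0.0117, 0.0111, 0], 0], [[0.0234, 0.0222, 0], 0], [[0.0234, 0.0222, 0], 0], [[0.0234, 0.0222, 0], 0], [[0.0234, 0.0222, 0], 0], [[0.0234, 0.0222, 0], 0], [[0.0234, 0.0222, 0], 0], [[0.0234, 0.0222, 0], 0], [[0.0234, 0.0222, 0], 0], [[0.0117, 0.0112, 0], 0], [[0, 0, 0], 0], [[0, 0, 0], 0]]}}

```text
clock: 16.3
tcp_pos: [613.8, 46.4, 133.8]
tcp_rot: [[-0.138, 0.99, -0.002], [0.99, 0.138, -0.001], [-0.0, -0.002, -1.0]]
force: [-0.5, 0.9, -0.2]
finger_gap: 0.579
grip_force: 62.1
```

Emit:
{"fn": "carry_out", "kwargs": {"rows": [[[0, 0, 0], 0], [[0, 0, 0], 0], [[0, 0, 0], 0]]}}

```text
clock: 16.6
tcp_pos: [614.2, 45.7, 134.8]
tcp_rot: [[-0.136, 0.991, -0.0], [0.991, 0.136, -0.0], [-0.0, -0.0, -1.0]]
force: [-0.4, -0.2, -0.6]
finger_gap: 0.57
grip_force: 62.1
```

Emit:
{"fn": "carry_out", "kwargs": {"rows": [[[0, 0.001, 0.015], 0], [[0, 0, 0.015], 0], [[0, 0, 0.007], 0], [[0, 0, 0.003], 0], [[0, 0, 0.001], 0], [[0, 0, 0], 0], [[0, 0, 0], 0]]}}

```text
clock: 17.3
tcp_pos: [616.1, 46.6, 94.5]
tcp_rot: [[-0.138, 0.99, 0.001], [0.99, 0.138, -0.0], [-0.0, 0.001, -1.0]]
force: [0.7, -0.4, -0.9]
finger_gap: 0.575
grip_force: 62.1
```

Emit:
{"fn": "carry_out", "kwargs": {"rows": [[[0, 0, 0.001], 0], [[0, 0, 0], 0], [[0, 0, 0], 0]]}}

```text
clock: 17.6
tcp_pos: [615.6, 46.6, 92.9]
tcp_rot: [[-0.138, 0.99, 0.0], [0.99, 0.138, -0.0], [-0.0, 0.0, -1.0]]
force: [0.1, 0.2, -0.3]
finger_gap: 0.573
grip_force: 62.1
```

Emit:
{"fn": "carry_out", "kwargs": {"rows": [[[0, 0, 0.001], 0], [[0, 0, 0], 0], [[0, 0, 0], 0]]}}

```text
clock: 17.9
tcp_pos: [615.5, 46.6, 91.7]
tcp_rot: [[-0.137, 0.991, -0.0], [0.991, 0.137, -0.0], [-0.0, -0.0, -1.0]]
force: [0.0, -0.5, -0.5]
finger_gap: 0.574
grip_force: 62.1
```

Emit:
{"fn": "carry_out", "kwargs": {"rows": [[[0, 0, 0.001], 0], [[0, 0, 0], 0], [[0, 0, 0], 0]]}}

```text
clock: 18.2
tcp_pos: [615.6, 46.6, 91.6]
tcp_rot: [[-0.137, 0.991, 0.0], [0.991, 0.137, -0.0], [-0.0, 0.0, -1.0]]
force: [-2.5, -0.5, 5.0]
finger_gap: 0.576
grip_force: 62.4
```

Emit:
{"fn": "carry_out", "kwargs": {"hand": 0.0854, "rows": [[[0, 0, 0], 0], [[0, 0, 0], 0], [[0, 0, 0], 0], [[0, 0, 0], 0], [[0, 0, 0], 0], [[0, 0, 0], 0]]}}

```text
clock: 18.8
tcp_pos: [615.6, 46.6, 90.7]
tcp_rot: [[-0.137, 0.991, -0.0], [0.991, 0.137, -0.0], [-0.0, -0.0, -1.0]]
force: [0.1, -0.1, -0.2]
finger_gap: 0.998
grip_force: 0.0
```

Emit:
{"fn": "carry_out", "kwargs": {"rows": [[[0, 0, -0.015], 0], [[0, 0, -0.025], 0], [[0, 0, -0.03], 0], [[0, 0, -0.02], 0], [[0, 0, 0], 0]]}}

```text
clock: 19.3
tcp_pos: [617.9, 46.6, 184.4]
tcp_rot: [[-0.138, 0.99, 0.007], [0.99, 0.138, -0.0], [-0.001, 0.007, -1.0]]
force: [0.0, -0.1, 0.1]
finger_gap: 0.998
grip_force: 0.0
```

Emit:
{"fn": "carry_out", "kwargs": {"rows": [[[0.0108, -0.0092, 0], 0], [[0.0216, -0.0184, 0], 0], [[0.0216, -0.0184, 0], 0], [[0.0216, -0.0184, 0], 0], [[0.0216, -0.0184, 0], 0], [[0.0216, -0.0184, 0], 0], [[0.0216, -0.0184, 0], 0], [[0.0216, -0.0184, 0], 0], [[0.0216, -0.0184, 0], 0], [[0.0108, -0.0092, 0], 0], [[0, 0, 0], 0], [[0, 0, 0], 0]]}}

```text
clock: 20.5
tcp_pos: [425.4, 216.1, 180.5]
tcp_rot: [[-0.138, 0.99, 0.001], [0.99, 0.138, -0.001], [-0.001, 0.0, -1.0]]
force: [1.1, -1.6, -0.3]
finger_gap: 0.997
grip_force: 0.0
```

Emit:
{"fn": "carry_out", "kwargs": {"rows": [[[0, 0, 0.025], 0], [[0, 0, 0.025], 0], [[0, 0, 0], 0], [[0, 0, 0], 0], [[0, 0, 0], 0]]}}

```text
clock: 21.0
tcp_pos: [426.2, 216.3, 131.9]
tcp_rot: [[-0.137, 0.991, 0.002], [0.991, 0.137, 0.0], [0.0, 0.002, -1.0]]
force: [0.3, -0.4, 0.5]
finger_gap: 0.999
grip_force: 0.0
```

Run:
```python
from h import *
F={c:grab_frame(c) for c in('top','side')};save(F['top'],'t3');save(F['side'],'s3')
for c in F:
  for n,g,z,zm in(('beaker_100_mid',(616,46),40.,76),('beaker_50_mid',(425,216),3.5,33),):
    m=near(c,n,F[c],*g,zm); r,h=D[n]
    if m is not None: print(c,n,fit([(F[c],m)],(*g,z),r,h,z=z))
o=observe();print(o['clock'],o['tcp_pos'])
```

```text
top beaker_100_mid (array([616.86518257,  47.2603789 ]), np.float64(0.04251644736842105))
top beaker_50_mid (array([426.48827553, 214.64015579]), np.float64(0.20576196473551636))
side beaker_100_mid (array([617.11795044,  45.29756165]), np.float64(0.4590698653198653))
side beaker_50_mid (array([423.85500717, 216.23011208]), np.float64(0.07767450682852807))
21.3 [425.26637917 216.53677794 131.38239672]
```

View pics/s3.png

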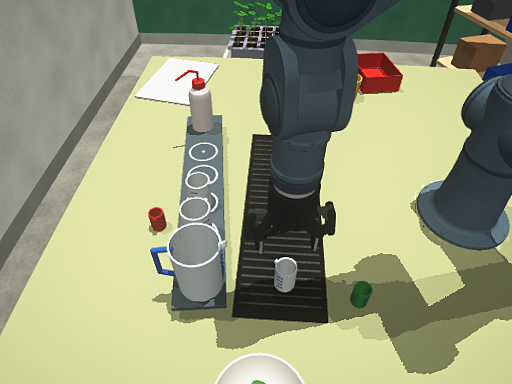

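The side view shows both placed beakers standing on the shelf at (195,210) and (198,183), and the gripper over the 50 beaker at (286,272). Going down.

Emit:
{"fn": "carry_out", "kwargs": {"rows": [[[0, 0, 0.025], 0], [[0, 0, 0.025], 0], [[0, 0, 0.02], 0], [[0, 0, 0.012], 0], [[0, 0, 0.004], 0], [[0, 0, 0], 0], [[0, 0, 0], 0]]}}

```text
clock: 22.0
tcp_pos: [425.4, 216.6, 45.5]
tcp_rot: [[-0.138, 0.99, 0.001], [0.99, 0.138, 0.0], [0.0, 0.001, -1.0]]
force: [-0.1, 1.3, -0.2]
finger_gap: 0.998
grip_force: 0.0
```

Emit:
{"fn": "carry_out", "kwargs": {"hand": 0.028, "rows": [[[0, 0, 0], 0], [[0, 0, 0], 0], [[0, 0, 0], 0], [[0, 0, 0], 0], [[0, 0, 0], 0], [[0, 0, 0], 0], [[0, 0, 0], 0], [[0, 0, 0], 0]]}}

```text
clock: 22.8
tcp_pos: [425.3, 216.5, 45.5]
tcp_rot: [[-0.138, 0.99, 0.001], [0.99, 0.138, 0.0], [0.0, 0.001, -1.0]]
force: [-1.2, -0.3, 5.3]
finger_gap: 0.484
grip_force: 60.3
```

Emit:
{"fn": "carry_out", "kwargs": {"rows": [[[0, 0, -0.01], 0], [[0, 0, -0.025], 0], [[0, 0, -0.03], 0], [[0, 0, -0.03], 0], [[0, 0, -0.03], 0], [[0, 0, 0], 0], [[0, 0, 0], 0]]}}

```text
clock: 23.5
tcp_pos: [425.4, 216.6, 170.7]
tcp_rot: [[-0.137, 0.991, 0.002], [0.991, 0.137, 0.001], [0.0, 0.002, -1.0]]
force: [-0.3, 0.4, -1.2]
finger_gap: 0.482
grip_force: 60.6
```

Emit:
{"fn": "carry_out", "kwargs": {"rows": [[[-0.0143, 0.0083, 0], 0], [[-0.0286, 0.0165, 0], 0], [[-0.0286, 0.0165, 0], 0], [[-0.0286, 0.0165, 0], 0], [[-0.0286, 0.0165, 0], 0], [[-0.0286, 0.0165, 0], 0], [[-0.0286, 0.0165, 0], 0], [[-0.0286, 0.0165, 0], 0], [[-0.0286, 0.0165, 0], 0], [[-0.0286, 0.0165, 0], 0], [[-0.0143, 0.0083, 0], 0], [[0, 0, 0], 0]]}}

```text
clock: 24.7
tcp_pos: [627.8, -46.2, 167.5]
tcp_rot: [[-0.135, 0.991, -0.002], [0.991, 0.135, -0.0], [0.0, -0.002, -1.0]]
force: [-0.2, 0.4, -1.5]
finger_gap: 0.479
grip_force: 60.6
```

Emit:
{"fn": "carry_out", "kwargs": {"rows": [[[0, 0, 0.02], 0], [[0, 0, 0.025], 0], [[0, 0, 0.015], 0], [[0, 0, 0], 0], [[0, 0, 0], 0], [[0, 0, 0], 0]]}}

```text
clock: 25.3
tcp_pos: [628.0, -43.9, 110.7]
tcp_rot: [[-0.138, 0.99, 0.001], [0.99, 0.138, -0.0], [-0.0, 0.001, -1.0]]
force: [0.5, -0.6, 0.0]
finger_gap: 0.484
grip_force: 60.6
```

Target z is 81.5, so 29 mm to go.

Emit:
{"fn": "carry_out", "kwargs": {"rows": [[[0, 0, 0.015], 0], [[0, 0, 0.008], 0], [[0, 0, 0.003], 0], [[0, 0, 0.001], 0], [[0, 0, 0], 0], [[0, 0, 0], 0]]}}

```text
clock: 25.9
tcp_pos: [628.1, -44.3, 83.3]
tcp_rot: [[-0.138, 0.991, 0.001], [0.991, 0.138, -0.0], [-0.0, 0.001, -1.0]]
force: [-1.0, 1.0, -0.3]
finger_gap: 0.482
grip_force: 60.6
```

Emit:
{"fn": "carry_out", "kwargs": {"rows": [[[0, 0, 0.001], 0], [[0, 0, 0], 0], [[0, 0, 0], 0]]}}

```text
clock: 26.2
tcp_pos: [627.7, -44.2, 81.9]
tcp_rot: [[-0.137, 0.991, 0.0], [0.991, 0.137, -0.0], [-0.0, 0.0, -1.0]]
force: [-0.2, 0.8, 0.2]
finger_gap: 0.486
grip_force: 60.6
```

Emit:
{"fn": "carry_out", "kwargs": {"rows": [[[0, 0, 0.001], 0], [[0, 0, 0], 0], [[0, 0, 0], 0]]}}

```text
clock: 26.5
tcp_pos: [627.8, -44.2, 81.6]
tcp_rot: [[-0.138, 0.99, 0.001], [0.99, 0.138, -0.0], [-0.0, 0.001, -1.0]]
force: [-2.5, -0.3, 6.0]
finger_gap: 0.481
grip_force: 61.1
```

Emit:
{"fn": "carry_out", "kwargs": {"hand": 0.0854, "rows": [[[0, 0, 0], 0], [[0, 0, 0], 0], [[0, 0, 0], 0], [[0, 0, 0], 0], [[0, 0, 0], 0], [[0, 0, 0], 0]]}}

```text
clock: 27.1
tcp_pos: [627.6, -44.2, 80.7]
tcp_rot: [[-0.137, 0.991, -0.0], [0.991, 0.137, -0.0], [-0.0, -0.0, -1.0]]
force: [-0.3, 1.0, -0.8]
finger_gap: 1.0
grip_force: 0.0
```

Emit:
{"fn": "carry_out", "kwargs": {"rows": [[[0, 0, -0.015], 0], [[0, 0, -0.025], 0], [[0, 0, -0.03], 0], [[0, 0, -0.03], 0], [[0, 0, 0], 0]]}}

```text
clock: 27.6
tcp_pos: [630.6, -44.7, 185.9]
tcp_rot: [[-0.137, 0.99, 0.009], [0.991, 0.137, -0.002], [-0.003, 0.008, -1.0]]
force: [0.5, -0.1, 0.2]
finger_gap: 1.0
grip_force: 0.0
```

Emit:
{"fn": "carry_out", "kwargs": {"rows": [[[0.0103, -0.0112, 0], 0], [[0.0205, -0.0224, 0], 0], [[0.0205, -0.0224, 0], 0], [[0.0205, -0.0224, 0], 0], [[0.0205, -0.0224, 0], 0], [[0.0205, -0.0224, 0], 0], [[0.0205, -0.0224, 0], 0], [[0.0103, -0.0112, 0], 0], [[0, 0, 0.015], 0], [[0, 0, 0.03], 0], [[0, 0, 0.02], 0], [[0, 0, 0], 0]]}}

```text
clock: 28.8
tcp_pos: [450.4, 76.2, 113.1]
tcp_rot: [[-0.137, 0.991, -0.005], [0.991, 0.137, -0.0], [0.0, -0.005, -1.0]]
force: [-0.2, -0.2, 0.1]
finger_gap: 0.999
grip_force: 0.0
```

Run:
```python
from h import *
F={c:grab_frame(c) for c in('top','side')};save(F['top'],'t4');save(F['side'],'s4')
for c in F:
  for n,g,z,zm in(('beaker_50_mid',(628,-44),40.,70),('beaker_25_mid',(452,77),3.5,28),):
    m=near(c,n,F[c],*g,zm); r,h=D[n]
    if m is not None: print(c,n,fit([(F[c],m)],(*g,z),r,h,z=z))
o=observe();print(o['clock'],o['tcp_pos'])
```

```text
top beaker_50_mid (array([630.29485485, -42.77510077]), np.float64(0.07573084677419355))
side beaker_50_mid (array([631.30948257, -52.09583092]), np.float64(0.3988013698630137))
side beaker_25_mid (array([452.43447217,  76.00999634]), np.float64(0.08545197740112995))
29.1 [453.8713382   76.41625922 116.95022273]
```

View pics/s4.png

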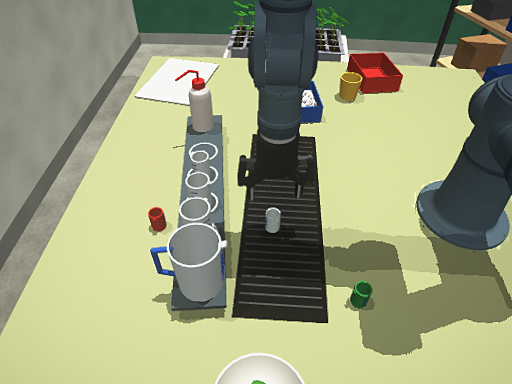

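The side view shows three beakers on the shelf in order (195,210), (198,182) and (200,157), and the gripper over the smallest at (273,219).

Emit:
{"fn": "carry_out", "kwargs": {"rows": [[[0, 0, 0.025], 0], [[0, 0, 0.025], 0], [[0, 0, 0.018], 0], [[0, 0, 0.009], 0], [[0, 0, 0.003], 0], [[0, 0, 0], 0], [[0, 0, 0], 0]]}}

```text
clock: 29.8
tcp_pos: [453.6, 76.5, 36.7]
tcp_rot: [[-0.138, 0.99, 0.002], [0.991, 0.138, -0.0], [-0.0, 0.002, -1.0]]
force: [-0.1, -0.5, 1.5]
finger_gap: 1.0
grip_force: 0.0
```

Emit:
{"fn": "carry_out", "kwargs": {"hand": 0.02, "rows": [[[0, 0, 0], 0], [[0, 0, 0], 0], [[0, 0, 0], 0], [[0, 0, 0], 0], [[0, 0, 0], 0], [[0, 0, 0], 0], [[0, 0, 0], 0], [[0, 0, 0], 0], [[0, 0, 0], 0]]}}

```text
clock: 30.7
tcp_pos: [452.9, 76.5, 36.3]
tcp_rot: [[-0.138, 0.99, 0.001], [0.99, 0.138, -0.0], [-0.0, 0.001, -1.0]]
force: [-1.0, -0.1, 5.2]
finger_gap: 0.378
grip_force: 59.4
```

Emit:
{"fn": "carry_out", "kwargs": {"rows": [[[0, 0, -0.01], 0], [[0, 0, -0.025], 0], [[0, 0, -0.03], 0], [[0, 0, -0.03], 0], [[0, 0, -0.025], 0], [[0, 0, 0], 0], [[0, 0, 0], 0], [[0, 0, 0], 0]]}}

```text
clock: 31.5
tcp_pos: [451.7, 76.4, 154.9]
tcp_rot: [[-0.137, 0.991, -0.002], [0.991, 0.137, -0.0], [0.0, -0.002, -1.0]]
force: [-0.6, -0.3, -0.5]
finger_gap: 0.379
grip_force: 59.5
```

Emit:
{"fn": "carry_out", "kwargs": {"rows": [[[-0.0129, 0.0087, 0], 0], [[-0.0258, 0.0175, 0], 0], [[-0.0258, 0.0175, 0], 0], [[-0.0258, 0.0175, 0], 0], [[-0.0258, 0.0175, 0], 0], [[-0.0258, 0.0175, 0], 0], [[-0.0258, 0.0175, 0], 0], [[-0.0258, 0.0175, 0], 0], [[-0.0258, 0.0175, 0], 0], [[-0.0129, 0.0087, 0], 0], [[0, 0, 0], 0], [[0, 0, 0], 0]]}}

```text
clock: 32.7
tcp_pos: [639.8, -132.3, 154.3]
tcp_rot: [[-0.137, 0.991, -0.002], [0.991, 0.137, 0.001], [0.001, -0.002, -1.0]]
force: [-0.7, 1.0, 0.2]
finger_gap: 0.382
grip_force: 59.5
```

Emit:
{"fn": "carry_out", "kwargs": {"rows": [[[0, 0, 0.015], 0], [[0, 0, 0.02], 0], [[0, 0, 0.015], 0], [[0, 0, 0], 0], [[0, 0, 0], 0], [[0, 0, 0], 0]]}}

```text
clock: 33.3
tcp_pos: [640.8, -131.7, 106.9]
tcp_rot: [[-0.138, 0.99, 0.001], [0.99, 0.138, -0.0], [-0.001, 0.001, -1.0]]
force: [0.6, -0.6, -0.3]
finger_gap: 0.38
grip_force: 59.5
```

Target z is 72.3, so about 34 mm to go.

Emit:
{"fn": "carry_out", "kwargs": {"rows": [[[0, 0, 0.016], 0], [[0, 0, 0.01], 0], [[0, 0, 0.004], 0], [[0, 0, 0.001], 0], [[0, 0, 0], 0], [[0, 0, 0], 0]]}}

```text
clock: 33.9
tcp_pos: [640.9, -132.0, 75.4]
tcp_rot: [[-0.137, 0.991, 0.001], [0.991, 0.137, -0.0], [-0.001, 0.001, -1.0]]
force: [0.9, 1.3, -1.1]
finger_gap: 0.374
grip_force: 59.5
```

Emit:
{"fn": "carry_out", "kwargs": {"rows": [[[0, 0, 0.001], 0], [[0, 0, 0], 0], [[0, 0, 0], 0]]}}

```text
clock: 34.2
tcp_pos: [640.5, -131.9, 74.0]
tcp_rot: [[-0.137, 0.991, 0.0], [0.991, 0.137, -0.0], [-0.0, 0.0, -1.0]]
force: [0.6, 0.5, -0.6]
finger_gap: 0.38
grip_force: 59.5
```

Emit:
{"fn": "carry_out", "kwargs": {"rows": [[[0, 0, 0.001], 0], [[0, 0, 0], 0], [[0, 0, 0], 0]]}}

```text
clock: 34.5
tcp_pos: [640.4, -131.9, 72.7]
tcp_rot: [[-0.137, 0.991, -0.0], [0.991, 0.137, -0.0], [-0.0, -0.0, -1.0]]
force: [1.2, 0.3, 0.6]
finger_gap: 0.38
grip_force: 59.5
```

Emit:
{"fn": "carry_out", "kwargs": {"rows": [[[0, 0, 0.001], 0], [[0, 0, 0], 0], [[0, 0, 0], 0]]}}

```text
clock: 34.8
tcp_pos: [640.6, -131.9, 72.3]
tcp_rot: [[-0.137, 0.991, 0.0], [0.991, 0.137, -0.0], [-0.0, 0.0, -1.0]]
force: [-1.4, 0.9, 4.5]
finger_gap: 0.375
grip_force: 59.9
```

Contact. I'll release, rise, and move back out of the way.

Emit:
{"fn": "carry_out", "kwargs": {"hand": 0.0854, "rows": [[[0, 0, 0], 0], [[0, 0, 0], 0], [[0, 0, 0], 0], [[0, 0, 0], 0], [[0, 0, 0], 0], [[0, 0, 0], 0], [[0, 0, 0], 0]]}}

```text
clock: 35.5
tcp_pos: [640.5, -131.9, 71.8]
tcp_rot: [[-0.138, 0.991, -0.0], [0.991, 0.138, -0.0], [-0.0, -0.0, -1.0]]
force: [-0.2, 0.1, 0.4]
finger_gap: 0.999
grip_force: 0.0
```

Emit:
{"fn": "carry_out", "kwargs": {"rows": [[[0, 0, -0.015], 0], [[0, 0, -0.025], 0], [[0, 0, -0.03], 0], [[0, 0, -0.03], 0], [[0, 0, -0.03], 0], [[0, -0.02, 0], 0], [[0, -0.04, 0], 0], [[0, -0.04, 0], 0], [[0, -0.04, 0], 0], [[0, -0.04, 0], 0], [[0, -0.02, 0], 0], [[0, 0, 0], 0]]}}

```text
clock: 36.7
tcp_pos: [439.7, -159.2, 201.9]
tcp_rot: [[-0.135, 0.991, -0.001], [0.991, 0.135, 0.0], [0.001, -0.001, -1.0]]
force: [0.3, 0.2, 0.1]
finger_gap: 1.0
grip_force: 0.0
```

Run:
```python
from h import *
F={c:grab_frame(c) for c in('top','side')};save(F['top'],'t5')
G=dict(beaker_150_mid=(603.5,135.4),beaker_100_mid=(615.7,45.9),beaker_50_mid=(628.2,-43.8),beaker_25_mid=(640.5,-132.4))
for c in ['top']:
  for n,g in G.items():
    r,h=D[n];m=near(c,n,F[c],*g,40+h/2)
    if m is not None:
        s=fit([(F[c],m)],(*g,40.),r,h,z=40.);print(c,n,s[0]-g,s[1])
  for n in('jug','wash_bottle'):print(n,pinpoint(c,n)[0]['at'])
o=observe();print(o['clock'],o['tcp_pos'])
```

```text
top beaker_100_mid [2.16615826 1.70730793] 0.052845528455284556
top beaker_50_mid [1.88956229 0.53155956] 0.061394891944990176
top beaker_25_mid [2.05726714 1.10326257] 0.0859375
jug [158.3, 140.8]
wash_bottle [382.4, 126.0]
37.1 [ 443.20286175 -159.34854843  201.67737835]
```

View pics/t5.png

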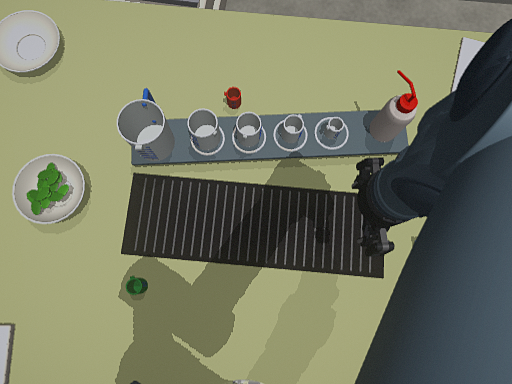

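The top view shows all four beakers upright on their rings at (203,127), (248,130), (292,130) and (333,129), in descending size from the jug. The jug and wash bottle look unmoved. The three beakers fitted in this picture are within 3 mm of their marks. The largest measured about 3 mm off earlier and was not touched since.

```bash
python3 -c "
from plant import *
print(hand_in())"
```

```text
the job is handed in; nothing more can be done
None
```

All four beakers stand upright on their ring marks in order of size, largest next to the jug and each about 3 mm or less from its mark's centre by camera; the jug and wash bottle look unmoved, and I handed the job in at about 37 s without getting a verdict back.

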